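Size a turned wooden lid in the taper gauge

ROBOT

A 7-joint arm with a two-finger parallel gripper is mounted at the origin on the work surface. World frame = base frame: x ahead of the robot, y to its left, z up, the work surface at z = 0. Lengths are in m, angles in degrees, forces in N, time in s.
With the tool pointing down it reaches from about 0.4 to 0.9 m from the base axis. Payload 5.6 kg.
Tool frame: the origin (TCP) lies on the centre line of the jaws, within the pads' length; the fingertips stand 14 mm ahead of it and the grasp point (between the pads) lies 5 mm behind it; z points along the fingers, y is the line along which they close (so a half turn about z gives the same grasp; the last joint's range is limited). The gripper opens to 92 mm and grips with 3 to 60 N. Pads are 20 mm wide; open, the fingers measure 128 mm over their backs; the gripper's body (75 mm by 189 mm) begins 69 mm behind the grasp point.
Start: joints at [61.192, 26.786, -0.665, 91.828, 0.344, 61.387, -3.226], TCP at [0.288, -0.583, 0.229] pointing down, gripper open.
Joint ranges: [-144.91, 144.91], [-17.63, 115.5], [-89.93, 88.59], [15.96, 139.68], [-74.01, 254.01], [8.47, 105.57], [-167.45, 167.45]. Speed limits (degrees/s): [147.25, 147.25, 180, 180, 180, 180, 180].

INTERFACE

Orientations are given as a 3x3 rotation matrix whose columns are the frame's x, y, z axes.
In Python, from bench import manip gives the robot as it stands. The module is installed in compiled form; this text tells all that it offers.
- The arm moves only by the tool servo_tool, never from a script. Its argument "targets" is a list of rows, each a list of 3 entries, a list of its own where there are three numbers: the shift along the tool's x, y, z in m, then the turn about the tool's z in rad, then the closure, from 0 (fully open) to 1 (shut). A call has 1 to 5 rows; each row is the pose to reach, as a shift and turn from the pose commanded when the call began, along the tool's axes at that moment; what a row does not reach only later rows make up. A row lasts 1/10 s, in which the tool goes at most 50 mm and 8.59 degrees, less where a joint would pass 70% of its speed; a pose out of reach is approached as far as the arm can. A call with a gripper value outside its range is refused whole. The fingers move at their own pace and stop on an object; "grip_force" is the grip in N (left out, the last holds). Time passes only in rows, so rows that repeat a pose let the fingers close. It gives the time, the measured TCP pose, the force, the opening and the grip force at its end, in the units of the state.
- manip.sense(): the state, without advancing time (a new reading comes with each control period).
- manip.get_image(name): name is "scene" or "top" or "wrist"; returns a dict with "pixels" (400x640x3 uint8, red, green, blue), "camera_matrix" (3x3 intrinsics, pixels), "k1" (the pictures are not rectified: a ray, as slopes to the right and down, at radius r is drawn at 1 + k1 r^2 times it, then the intrinsics apply), "cam_to_world" (4x4, takes a point from camera to world coordinates). Camera axes: x right, y up, looking along -z (the intrinsics and any distortion apply to the point x, -y, -z); pixel columns grow to the right and rows downward; lengths in m; the calibration is good to about 2 mm. A picture is of the moment at which its call begins. There is no depth.
- manip.finish_job(): hands the job in; it is judged then, once.
Trained networks look in a picture, given as the dict that the camera call returned (one of the last four; its "shot" number tells which), for a name from the list of things; names that differ only in an ending like _2 or _b are one class to them, and where a whole thing is asked for, a point or a joint stands for the part that bears it (a point fixed in the world has none). Each returns a list of dicts, best first, with "confidence" (0 to 1); they miss things now and then, are a little off and sometimes report something else, mostly with a low value. They report only what shows in the picture. A call takes as long as a camera call. They do not tell look-alikes from the thing itself.
- manip.silhouettes(picture, label): "pixels" (400x640 bool, what is visible of it) and "uv" ([column, row] in pixels, amid what is visible of it).
- manip.landmark_of(picture, label): "uv" ([column, row] in pixels: a listed point, or the origin of a listed thing).
The state is a dict: "time": time; "joint_pos": joint angles; "qd": joint speeds; "joint_efforts": joint torques, N m; "position": TCP position; "ee_rot": TCP orientation; "contact_force": force on the tool from outside, world axes, zero at the start; "wrist_torque": the same for the moment, N m; "width": finger opening in m; "grasp_force": force on a finger pad.
Only numpy, scipy, OpenCV 4.12 (cv2) and the standard library are available. Lean on these libraries where they do the work, as an engineer would, in place of code of your own. Each camera call takes 0.05 s, during which the arm holds its last target. There are 200 camera calls.

TASK

Size the largest of the three turned wooden lids in the taper gauge: set it down flat in the wide mouth of the slot, then slide it along the slot floor, without lifting it, until it wedges between the two rails, and leave it there. Then slide the gauge's pointer along its track until its needle is level with the middle of the lid's knob, to mark the reading.

Things in the scene. Friction and masses are not known exactly. Their poses are not given: they have to be found in the camera images.
- lid_grip (a point): Largest of three loose wooden lids, alike but for diameter: a disc 68 mm across, 20 mm thick (the others 52 and 38 mm), with an upright round knob 22 mm across on its middle; 66 mm high in all, about 65 g. This point is on its axis in the knob, 46 mm above its underside, 20 mm below the knob's top; z is its axis, up.
- gauge: Fixed gauge: plywood plate 250 (x) by 190 mm (y -115 to +75), 8 mm thick, its top the slot floor; two dark rails 14 mm wide stand 20 mm above it. Origin at bench level under the slot's middle, z up. The slot runs along x, centred on y = 0: open mouth at x = -100, 100 mm wide, narrowing evenly to 40 mm at x = +100. The 68 mm disc has 11 mm free each side at x = -70 and wedges at about x = +4 mm.
- pointer_grip (a point): Pointer beside the slot at gauge y = -95 mm: upright wooden grip 14 mm (x) by 20 by 42 mm high on a metal shoe, top 65 mm above the bench, brass needle towards the slot. Slides along gauge x only, x = -90 to +100 mm; starts near the mouth, takes 1.5 N, stays where left. This point: in the grip, 47 mm above the bench, level with the needle; axes as the gauge.
- pointer_mark (a point): A point in the air that moves with the pointer: level with its needle (same gauge x) but over the slot's centre line (gauge y = 0), 54 mm above the bench, the height of the lid's grip point when the lid is in the slot. Axes as the gauge.
Mind the look-alikes: they are no part of the job. What is shaped like the part that bears lid_grip but green is not meant.

How it is judged:
By the outcome, as a careful person would: the job done as asked, in the order asked, and still so for the second after the job is handed in, with the robot touching nothing.
It also fails if it takes over 53 s, if anything falls off the work surface, if the arm or the gripper's body presses on something with over 40 N, if the wrist force passes 120 N, or if a joint passes its speed limit or range.

## Working session

There is one attempt and no reset: what is moved stays moved. The work goes in short steps, Python scripts to look and compute and a tool call to move; the robot and the scene stay as the last step left them, time stands still between calls to the robot, and variables do not carry over. Pictures are saved under pics/ and viewed, at most 10 in all, crops included, and the job is handed in when it is done.

Besides the shell and the picture viewer there is one more tool, called as name(argument=value, ...), one argument or row to a line, values as JSON. servo_tool: Moves the arm, as the interface text tells. Its arguments: {"type":"object","properties":{"targets":{"type":"array"},"grip_force":{"type":"number"}},"required":["targets"]}

```bash
mkdir -p pics
cat > h.py <<'E'
import numpy as np, cv2
from bench import manip
def ray(p,uv):
    K=np.array(p["camera_matrix"]);k=p["k1"];T=np.array(p["cam_to_world"])
    d=np.array([(uv[0]-K[0,2])/K[0,0],(uv[1]-K[1,2])/K[1,1]]);u=d.copy()
    for _ in range(30): u=d/(1+k*(u@u))
    v=T[:3,:3]@np.array([u[0],-u[1],-1]);return T[:3,3],v
def atz(p,uv,z):
    o,v=ray(p,uv);return o+v*(z-o[2])/v[2]
def tri(L):
    A=np.zeros((3,3));b=np.zeros(3)
    for p,uv in L:
        o,v=ray(p,uv);v=v/np.linalg.norm(v);M=np.eye(3)-np.outer(v,v);A+=M;b+=M@o
    return np.linalg.solve(A,b)
def proj(p,X):
    K=np.array(p["camera_matrix"]);T=np.array(p["cam_to_world"])
    c=T[:3,:3].T@(np.array(X)-T[:3,3]);u=np.array([c[0],-c[1]])/-c[2];u=u*(1+p["k1"]*(u@u))
    return np.array([u[0]*K[0,0]+K[0,2],u[1]*K[1,1]+K[1,2]])
def save(p,n): cv2.imwrite("pics/"+n,np.array(p["pixels"])[:,:,::-1])
Z=dict(lid_grip=.046,gauge=0,pointer_grip=.047,pointer_mark=.054)
E
python3 - <<'E'
from h import *
np.set_printoptions(precision=4,suppress=True)
for c in ["scene","top"]:
    p=manip.get_image(c);save(p,c+"0.png")
    for n in Z:
        for d in manip.landmark_of(p,n)[:5]: print(c,n,round(d["confidence"],2),np.round(d["uv"],1),atz(p,d["uv"],Z[n]))
s=manip.sense();print(s["ee_rot"],s["position"],s["time"],s["width"])
E
```

```text
scene lid_grip 0.96 [349.1 230.9] [ 0.617  -0.1029  0.046 ]
scene lid_grip 0.96 [264.6 158.6] [ 0.334  -0.1605  0.046 ]
scene lid_grip 0.59 [274.6 227.9] [ 0.5525 -0.2183  0.046 ]
scene gauge 0.8 [415.  189.2] [0.5171 0.1049 0.    ]
scene pointer_grip 0.58 [409.2 211.7] [0.6197 0.0195 0.047 ]
top lid_grip 0.94 [386.  160.5] [ 0.5571 -0.2184  0.046 ]
top lid_grip 0.82 [350.1 288. ] [ 0.3173 -0.152   0.046 ]
top lid_grip 0.57 [324.1 126.5] [ 0.6225 -0.0993  0.046 ]
top gauge 0.93 [225.8 179.7] [0.5234 0.0979 0.    ]
top pointer_grip 0.5 [260.7 131. ] [0.6119 0.0231 0.047 ]
[[ 0.8962  0.4437 -0.0001]
 [ 0.4437 -0.8962 -0.    ]
 [-0.0001 -0.     -1.    ]] [ 0.2884 -0.5825  0.2285] 0.5 0.0918783755701721
```

View pics/scene0.png

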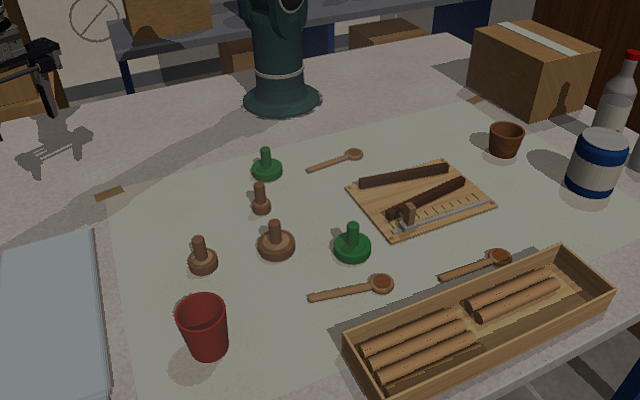

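View pics/top0.png

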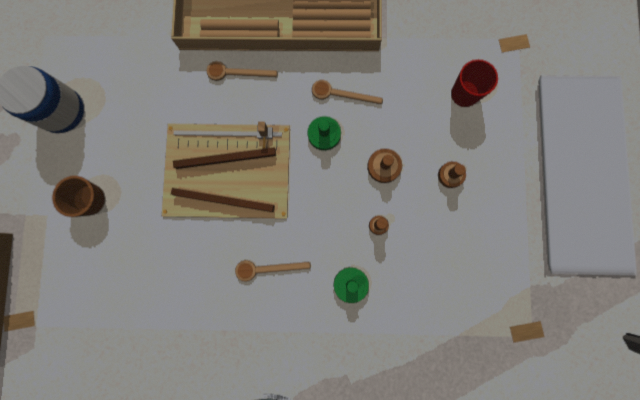

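The scene picture shows brown lids at (275,238), (202,262) and (260,198). The largest is at (275,238), and at (386,165) in the top view. The green look-alikes are at (352,240) and (266,165). In the top view the gauge is at (227,171) with its mouth facing right (world -y), and the pointer is at (262,130).

```bash
cat >> h.py <<'E'
from scipy.optimize import minimize
def gpts(th,P):
    x,y,a=th;c,s=np.cos(a),np.sin(a);P=np.array(P,float)
    return np.c_[x+c*P[:,0]-s*P[:,1],y+s*P[:,0]+c*P[:,1],P[:,2]]
def fitgauge(p,th0):
    """match rendered dark rail tops to dark pixels"""
    im=np.array(p["pixels"]).astype(int);g=cv2.cvtColor(im.astype(np.uint8),cv2.COLOR_RGB2GRAY).astype(float)
    def railpoly(s):
        z=.028;h=.014
        return [(-.1,s*.05,z),(.1,s*.02,z),(.1,s*(.02+h),z),(-.1,s*(.05+h),z)]
    def cost(th,):
        c=0
        for s in (1,-1):
            q=np.array([proj(p,X) for X in gpts(th,railpoly(s))]);ctr=None
            # contrast: inner samples dark, samples just outside bright
            P=railpoly(s);A,B,C,D=map(np.array,P)
            t=np.linspace(.03,.97,40)[:,None]
            mk=lambda w,t:(A+(B-A)*t)*(1-w)+(D+(C-D)*t)*w
            ins=np.vstack([mk(w,t) for w in (.1,.3,.5,.7,.9)]);out=np.vstack([mk(w,t) for w in (-.35,1.35)]+[mk(w,np.array([[-.03],[1.03]])) for w in (.2,.5,.8)for _ in range(5)])
            S=lambda P:cv2.remap(g.astype(np.float32),np.array([proj(p,X) for X in gpts(th,P)],np.float32)[:,None],None,cv2.INTER_LINEAR).mean()
            c+=S(ins)-S(out)
        return c
    r=minimize(cost,th0,method="Nelder-Mead",options=dict(initial_simplex=[th0]+[np.array(th0)+d for d in np.diag([.01,.01,.08])],xatol=1e-5,fatol=1e-3))
    return r.x,r.fun
E
python3 - <<'E'
from h import *
np.set_printoptions(precision=4,suppress=True)
t=manip.get_image("top");s=manip.get_image("scene")
for p,n in((t,"top"),(s,"scene")):
    print(n,fitgauge(p,[.522,.1,np.pi/2]))
print(fitgauge(t,[.524,.1,np.pi/2+.08]),fitgauge(t,[.524,.1,np.pi/2-.08]))
d=manip.silhouettes(t,"gauge")[0];m=d["pixels"];ys,xs=np.nonzero(m)
W=np.array([atz(t,(x,y),.008)[:2] for x,y in zip(xs,ys)],np.float32);print(d["confidence"],cv2.minAreaRect(W))
L=[min(manip.landmark_of(p,"lid_grip"),key=lambda d:np.hypot(*(np.array(d["uv"])-q)))["uv"] for p,q in((t,(386,160)),(s,(275,228)))]
print("lid",tri(list(zip((t,s),L))))
L=[manip.landmark_of(p,"pointer_grip")[0]["uv"] for p in(t,s)]
print("ptr",tri(list(zip((t,s),L))))
E
```

```text
top (array([0.5205, 0.0936, 1.5668]), np.float64(-125.44097900390625))
scene (array([0.5272, 0.0955, 1.5563]), np.float64(-88.03216552734375))
(array([0.5206, 0.0936, 1.567 ]), np.float64(-125.43467712402344)) (array([0.5206, 0.0936, 1.5674]), np.float64(-125.43954467773438))
0.63 ((0.5454815030097961, 0.0960087850689888), (0.19673609733581543, 0.252030611038208), 0.14132045209407806)
lid [ 0.5566 -0.2185  0.0443]
ptr [0.613  0.0246 0.0428]
```

servo_tool(
  targets=[
    [[0.04,-0.0207,0],0.093,0],
    [[0.08,-0.0414,0],0.186,0],
    [[0.12,-0.062,0],0.279,0],
    [[0.16,-0.083,0],0.372,0],
    [[0.2,-0.1035,0],0.464,0],
  ],
)

```text
time: 1.35
position: [0.4226, -0.3995, 0.2288]
ee_rot: [[1.0, -0.008, 0.0], [-0.008, -1.0, -0.0], [0.0, 0.0, -1.0]]
contact_force: [-0.1, -0.7, -0.6]
width: 0.0917
grasp_force: 0.0
```

```bash
cat >> h.py <<'E'
def delta(T,yaw=None):
    s=manip.sense();R=np.array(s["ee_rot"]);P=np.array(s["position"])
    print("t",round(s["time"],2),"pos",P.round(4),"f",np.round(s["contact_force"],1),"w",round(s["width"],4),"yhead",np.degrees(np.arctan2(R[1,1],R[0,1])).round(2))
    print("shift",(R.T@(np.array(T)-P)).round(4))
E
python3 -c "
from h import *
delta([.5566,-.2185,.2])"
```

```text
t 1.35 pos [ 0.4226 -0.3995  0.2288] f [-0.1 -0.7 -0.6] w 0.0917 yhead -90.47
shift [ 0.1325 -0.1821  0.0288]
```

servo_tool(
  targets=[
    [[0.027,-0.037,0.0],0,0],
    [[0.054,-0.074,0.0],0,0],
    [[0.081,-0.11,0.01],0,0],
    [[0.107,-0.147,0.02],0,0],
    [[0.1325,-0.182,0.029],0,0],
  ],
)

```text
time: 1.85
position: [0.556, -0.2178, 0.1995]
ee_rot: [[1.0, -0.004, 0.0], [-0.004, -1.0, -0.0], [0.0, 0.0, -1.0]]
contact_force: [-0.1, 0.3, 0.5]
width: 0.0921
grasp_force: 0.0
```

servo_tool(
  targets=[
    [[0,0,0],0,0],
    [[0,0,0],0,0],
  ],
)

```text
time: 2.05
position: [0.5553, -0.2186, 0.1992]
ee_rot: [[1.0, -0.002, -0.001], [-0.002, -1.0, 0.0], [-0.001, -0.0, -1.0]]
contact_force: [-0.1, -0.1, -0.3]
width: 0.0917
grasp_force: 0.0
```

```bash
python3 -c "
from h import *
p=manip.get_image('wrist');save(p,'w1.png')
for d in manip.landmark_of(p,'lid_grip'): print(d['confidence'],d['uv'],atz(p,d['uv'],.046))
for d in manip.silhouettes(p,'lid_grip'):
  print(d['confidence'],d['uv'])
print(p['cam_to_world'])
delta([.5566,-.2185,.2])"
```

```text
0.88 [320.6, 186.3] [ 0.55755763 -0.220697    0.046     ]
0.84 [188.7, 121.3] [ 0.61970906 -0.0989858   0.046     ]
0.6 [264.2, 376.0] [ 0.32806927 -0.15432496  0.046     ]
0.96 [265.8, 369.8]
0.64 [201.0, 115.2]
0.62 [321.0, 177.7]
[[-1.83106472e-03  9.61545451e-01  2.74639752e-01  6.33999917e-01]
 [-9.99998287e-01 -1.83544652e-03 -2.41029703e-04 -2.18717812e-01]
 [ 2.72325562e-04 -2.74639723e-01  9.61547164e-01  3.55406071e-01]
 [ 0.00000000e+00  0.00000000e+00  0.00000000e+00  1.00000000e+00]]
t 2.2 pos [ 0.5543 -0.2215  0.1999] f [0.  0.4 0.3] w 0.0921 yhead -90.41
shift [ 0.0023 -0.0031 -0.0001]
```

View pics/w1.png

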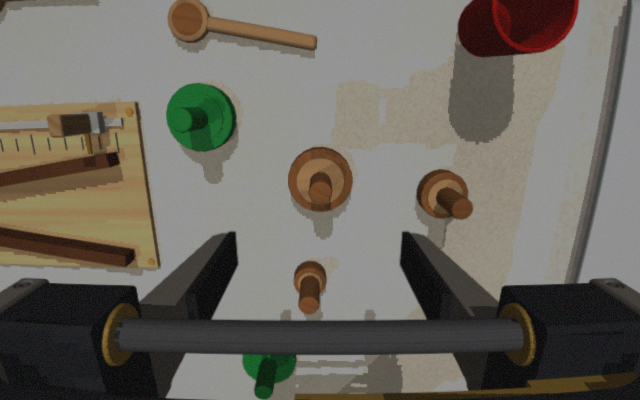

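The wrist view shows the large brown lid at (320,180), centred between the fingers. The small lid at (310,285) and the medium one at (445,195) are clear of them, so I'll descend.

servo_tool(
  targets=[
    [[0.001,0,0.04],0,0.2],
    [[0.002,0,0.08],0,0.2],
    [[0.002,0,0.12],0,0.2],
    [[0.002,0,0.145],0,0.2],
    [[0.002,0,0.157],0,0.2],
  ],
)

```text
time: 2.7
position: [0.5548, -0.221, 0.0403]
ee_rot: [[1.0, -0.007, -0.004], [-0.007, -1.0, 0.0], [-0.004, -0.0, -1.0]]
contact_force: [0.5, -0.6, 0.3]
width: 0.0736
grasp_force: 0.0
```

servo_tool(
  targets=[
    [[0,0,0],0,0.2],
    [[0,0,0],0,0.2],
  ],
)

```text
time: 2.9
position: [0.5577, -0.2206, 0.0438]
ee_rot: [[1.0, -0.005, 0.002], [-0.005, -1.0, -0.001], [0.002, 0.001, -1.0]]
contact_force: [0.4, 0.6, 1.0]
width: 0.0731
grasp_force: 0.0
```

```bash
python3 -c "
from h import *
p=manip.get_image('wrist');save(p,'w2.png')
for d in manip.landmark_of(p,'lid_grip'): print(d['confidence'],d['uv'],atz(p,d['uv'],.046))
delta([.557,-.2195,.042])"
```

```text
0.91 [317.7, 262.9] [ 0.55785796 -0.22027602  0.046     ]
0.61 [63.8, 139.8] [ 0.6222807 -0.098499   0.046    ]
t 3.0 pos [ 0.5582 -0.2204  0.0444] f [-0.7 -0.1 -0.4] w 0.0733 yhead -90.28
shift [-0.0012 -0.0009  0.0024]
```

View pics/w2.png

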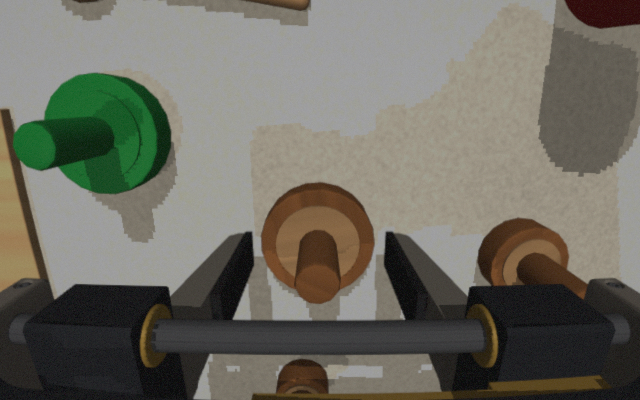

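The knob, at (318,262), is centred between the pads, so I'll close on it.

servo_tool(
  targets=[
    [[0,0,0],0,0.8],
    [[0,0,0],0,0.9],
    [[0,0,0],0,0.9],
    [[0,0,0],0,0.9],
    [[0,0,0],0,0.9],
  ],
  grip_force=15,
)

```text
time: 3.5
position: [0.557, -0.2196, 0.0426]
ee_rot: [[1.0, -0.004, -0.0], [-0.004, -1.0, -0.0], [-0.0, 0.0, -1.0]]
contact_force: [1.1, -0.0, -0.3]
width: 0.0355
grasp_force: 0.0
```

servo_tool(
  targets=[
    [[0,0,0],0,0.9],
    [[0,0,0],0,0.9],
    [[0,0,-0.02],0,0.9],
    [[0,0,-0.05],0,0.9],
    [[0,0,-0.09],0,0.9],
  ],
)

```text
time: 4.0
position: [0.5555, -0.2191, 0.1317]
ee_rot: [[1.0, -0.004, -0.004], [-0.004, -1.0, 0.001], [-0.004, -0.001, -1.0]]
contact_force: [0.6, -0.1, -0.7]
width: 0.0219
grasp_force: 15.0
```

servo_tool(
  targets=[
    [[0,0,0],0,0.9],
    [[0,0,0],0,0.9],
    [[0,0,0],0,0.9],
  ],
)

```text
time: 4.3
position: [0.556, -0.2193, 0.1314]
ee_rot: [[1.0, -0.004, -0.002], [-0.004, -1.0, 0.001], [-0.002, -0.001, -1.0]]
contact_force: [-0.1, 0.7, -1.0]
width: 0.0215
grasp_force: 15.0
```

```bash
python3 -c "
from h import *
for c in('top','scene'):
  p=manip.get_image(c)
  print(c,fitgauge(p,[.521,.094,1.567]))
w=manip.get_image('wrist');save(w,'w3.png')
for d in manip.landmark_of(w,'lid_grip')+manip.landmark_of(w,'gauge'): print(d['confidence'],d['uv'],atz(w,d['uv'],.136))
a,f=fitgauge(p,[.521,.094,1.567])
P=gpts([.521,.094,1.567],[(-.07,0,0)])[0];print(P)
delta([P[0],P[1],.132])"
```

```text
top (array([0.52058791, 0.0936    , 1.56676482]), np.float64(-168.0045166015625))
scene (array([0.52714212, 0.09573443, 1.55474045]), np.float64(-94.43649291992188))
0.73 [314.4, 262.4] [ 0.55789708 -0.21725783  0.136     ]
0.66 [150.5, 125.6] [ 0.62625333 -0.1431192   0.136     ]
0.95 [1.7, 226.8] [ 0.57660167 -0.05299313  0.136     ]
[0.52073426 0.0240005  0.        ]
t 4.55 pos [ 0.5564 -0.2194  0.1315] f [ 0.3  0.8 -0.1] w 0.0216 yhead -90.25
shift [-0.0367 -0.2433 -0.0003]
```

View pics/w3.png

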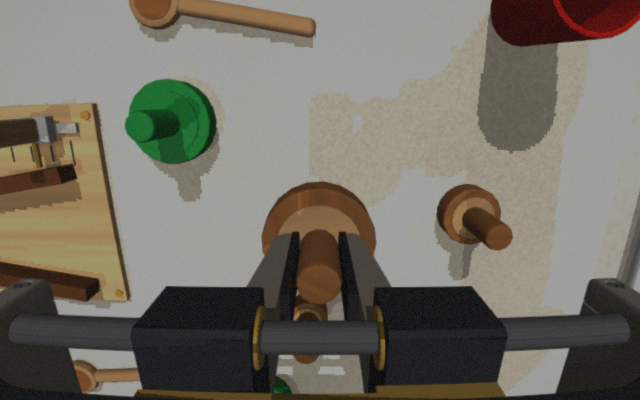

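servo_tool(
  targets=[
    [[-0.003,-0.04,0],0,0.9],
    [[-0.01,-0.08,0],0,0.9],
    [[-0.02,-0.125,0],0,0.9],
    [[-0.03,-0.165,0],0,0.9],
    [[-0.036,-0.2,0],0,0.9],
  ],
)

```text
time: 5.05
position: [0.5207, -0.0172, 0.1322]
ee_rot: [[1.0, -0.003, -0.001], [-0.003, -1.0, 0.0], [-0.001, -0.0, -1.0]]
contact_force: [1.1, 0.5, -1.1]
width: 0.022
grasp_force: 15.0
```

servo_tool(
  targets=[
    [[0,-0.025,0],0,0.9],
    [[0,-0.043,0],0,0.9],
    [[0,-0.043,0],0,0.9],
    [[0,-0.043,0],0,0.9],
  ],
)

```text
time: 5.45
position: [0.5219, 0.023, 0.1323]
ee_rot: [[1.0, -0.004, -0.001], [-0.004, -1.0, -0.001], [-0.001, 0.001, -1.0]]
contact_force: [0.1, -0.4, -1.0]
width: 0.0219
grasp_force: 15.0
```

```bash
python3 -c "
from h import *
w=manip.get_image('wrist')
th=[.5215,.094,1.567]
im=np.array(w['pixels'])[:,:,::-1].copy()
for z,c in((.028,(0,255,0)),):
 for s in(1,-1):
  q=np.array([proj(w,X) for X in gpts(th,[(-.1,s*.05,z),(.1,s*.02,z),(.1,s*.034,z),(-.1,s*.064,z)])]).astype(int)
  cv2.polylines(im,[q],True,c,1)
q=np.array([proj(w,X) for X in gpts(th,[(-.125,-.115,.008),(.125,-.115,.008),(.125,.075,.008),(-.125,.075,.008)])]).astype(int)
cv2.polylines(im,[q],True,(255,0,0),1)
cv2.imwrite('pics/w4.png',im)
for n in Z:
  for d in manip.landmark_of(w,n): print(n,d['confidence'],d['uv'],atz(w,d['uv'],Z[n]))
delta([.521,.024,.0495])"
```

```text
lid_grip 0.98 [490.5, 74.0] [ 0.62210485 -0.09906009  0.046     ]
lid_grip 0.89 [320.1, 265.3] [0.47488928 0.02174033 0.046     ]
gauge 0.81 [238.9, 194.3] [0.5222764  0.09487816 0.        ]
pointer_grip 0.95 [322.8, 79.0] [0.61755821 0.01947056 0.047     ]
t 5.7 pos [0.5221 0.0222 0.1325] f [ 1.1  0.  -1.3] w 0.0216 yhead -90.37
shift [-0.0011 -0.0018  0.083 ]
```

View pics/w4.png

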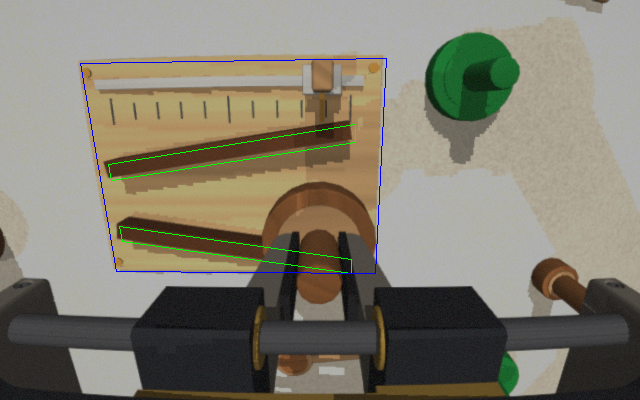

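The overlay sits about 3 px below the real rails. The upper rail's left end is drawn at (107,165) but shows at about (106,160). I'll refit the gauge with full 3D rail boxes.

```bash
cat >> h.py <<'E'
def fitbox(p,g,th0,ign=None):
    boxes=[[(x,y,z) for z in(.008,.028) for x,y in((-.1,s*.05),(.1,s*.02),(.1,s*.034),(-.1,s*.064))] for s in(1,-1)]
    roi=np.zeros(g.shape,np.float32);q=np.array([proj(p,X) for X in gpts(th0,[(-.115,-.073,.012),(.115,-.073,.012),(.115,.073,.012),(-.115,.073,.012)])])
    cv2.fillPoly(roi,[np.round(q).astype(int)],1)
    if ign is not None: roi[ign]=0
    m=cv2.GaussianBlur(((g<np.percentile(g[roi>0],50)*.55)).astype(np.float32),(0,0),1.5)
    def cost(th):
        im=np.zeros(g.shape,np.uint8)
        for b in boxes:
            h=cv2.convexHull(np.array([proj(p,X) for X in gpts(th,b)],np.float32))
            cv2.fillConvexPoly(im,np.round(h*16).astype(int),255,cv2.LINE_AA,4)
        im=cv2.GaussianBlur(im.astype(np.float32)/255,(0,0),1.5)
        return (((im-m)**2)*roi).sum()
    r=min((minimize(cost,t,method="Nelder-Mead",options=dict(initial_simplex=[t]+[t+d for d in np.diag([.006,.006,.04])],xatol=1e-5,fatol=1e-3)) for t in (np.array(th0),np.array(th0)+[.003,0,-.02])),key=lambda r:r.fun)
    return r.x,r.fun,cost(np.array(th0)),m.sum()
E
python3 - <<'E'
from h import *
np.set_printoptions(precision=4,suppress=True)
for c in("top","scene","wrist"):
    p=manip.get_image(c)
    g=cv2.imread(f"pics/{c}0.png",0) if c!="wrist" else cv2.cvtColor(np.array(p["pixels"]),cv2.COLOR_RGB2GRAY)
    ign=None
    if c=="wrist": ign=np.s_[165:,235:]
    print(c,fitbox(p,g.astype(float),[.522,.094,1.567],ign))
E
```

```text
top (array([0.5219, 0.0976, 1.572 ]), np.float64(82.18342590332031), np.float32(105.94853), np.float32(12471.498))
scene (array([0.5259, 0.0977, 1.5777]), np.float64(119.66546630859375), np.float32(238.1984), np.float32(43653.96))
wrist (array([0.5244, 0.0984, 1.5699]), np.float64(156.7115020751953), np.float32(1344.608), np.float32(69734.19))
```

servo_tool(
  targets=[
    [[0.0025,-0.006,0.015],0,0.9],
    [[0.0025,-0.006,0.04],0,0.9],
    [[0.0025,-0.006,0.06],0,0.9],
    [[0.0025,-0.006,0.07],0,0.9],
    [[0.0025,-0.006,0.076],0,0.9],
  ],
)

```text
time: 6.35
position: [0.524, 0.0298, 0.0551]
ee_rot: [[1.0, -0.004, -0.002], [-0.004, -1.0, -0.0], [-0.002, 0.0, -1.0]]
contact_force: [0.4, -0.2, -0.2]
width: 0.0217
grasp_force: 15.0
```

servo_tool(
  targets=[
    [[0,0,0.002],0,0.9],
    [[0,0,0.004],0,0.9],
    [[0,0,0.005],0,0.9],
    [[0,0,0.006],0,0.9],
  ],
)

```text
time: 6.75
position: [0.525, 0.0295, 0.0511]
ee_rot: [[1.0, -0.004, 0.001], [-0.004, -1.0, 0.0], [0.001, -0.0, -1.0]]
contact_force: [-0.6, 0.8, -0.5]
width: 0.0217
grasp_force: 15.0
```

```bash
python3 -c "
from h import *
w=manip.get_image('wrist');save(w,'w5.png')
P=np.mean([ (manip.get_image('wrist'),manip.sense()['position'])[1] for _ in range(6)],0);print(P)
delta([.524,.102,.0495])"
```

```text
[0.52474417 0.02952519 0.05082364]
t 7.1 pos [0.5247 0.0295 0.0507] f [ 0.2  0.1 -0.2] w 0.0215 yhead -90.24
shift [-0.001  -0.0725  0.0012]
```

View pics/w5.png

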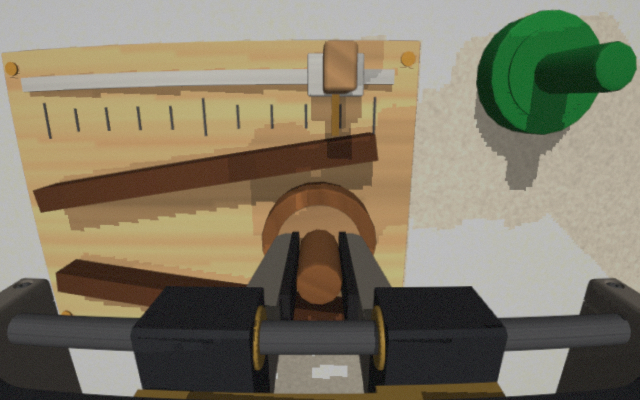

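The lid hangs centred in the mouth, with the disc at (320,225) and clear of both rails. Force is still near zero, so it isn't touching yet.

servo_tool(
  targets=[
    [[0,0,0.0005],0,0.9],
    [[0,0,0.001],0,0.9],
    [[0,0,0.001],0,0.9],
  ],
)

```text
time: 7.4
position: [0.5247, 0.0295, 0.0504]
ee_rot: [[1.0, -0.004, 0.0], [-0.004, -1.0, -0.0], [0.0, 0.0, -1.0]]
contact_force: [-1.9, -0.6, 7.8]
width: 0.0216
grasp_force: 15.0
```

servo_tool(
  targets=[
    [[0,0,0.0005],0,0.9],
    [[0,0,0.001],0,0.9],
    [[0,0,0.001],0,0.9],
  ],
)

```text
time: 7.7
position: [0.5247, 0.0295, 0.0504]
ee_rot: [[1.0, -0.004, 0.0], [-0.004, -1.0, -0.0], [0.0, 0.0, -1.0]]
contact_force: [-5.0, -0.7, 16.9]
width: 0.0215
grasp_force: 15.0
```

It's in contact. I'll ease the pressure, open briefly so the lid settles flat, then regrip gently for the slide.

servo_tool(
  targets=[
    [[0,0,-0.0013],0,0.9],
    [[0,0,-0.0013],0,0.68],
    [[0,0,-0.0013],0,0.68],
    [[0,0,-0.0013],0,0.68],
  ],
)

```text
time: 8.1
position: [0.5244, 0.0295, 0.0496]
ee_rot: [[1.0, -0.004, -0.0], [-0.004, -1.0, -0.0], [-0.0, 0.0, -1.0]]
contact_force: [-0.1, -0.2, -0.2]
width: 0.0294
grasp_force: 0.0
```

servo_tool(
  targets=[
    [[0,0,0],0,0.9],
    [[0,0,0],0,0.9],
    [[0,0,0],0,0.9],
    [[0,0,0],0,0.9],
  ],
  grip_force=8,
)

```text
time: 8.5
position: [0.5244, 0.0295, 0.0497]
ee_rot: [[1.0, -0.004, -0.0], [-0.004, -1.0, -0.0], [-0.0, 0.0, -1.0]]
contact_force: [0.2, 0.1, -1.4]
width: 0.0217
grasp_force: 8.0
```

servo_tool(
  targets=[
    [[0,-0.01,0],0,0.9],
    [[0,-0.022,0],0,0.9],
    [[0,-0.034,0],0,0.9],
    [[0,-0.046,0],0,0.9],
    [[0,-0.056,0],0,0.9],
  ],
)

```text
time: 9.0
position: [0.5247, 0.0874, 0.0499]
ee_rot: [[1.0, -0.003, 0.0], [-0.003, -1.0, 0.0], [0.0, -0.0, -1.0]]
contact_force: [-0.4, 0.6, -0.9]
width: 0.0216
grasp_force: 8.0
```

servo_tool(
  targets=[
    [[0,-0.002,0],0,0.9],
    [[0,-0.004,0],0,0.9],
    [[0,-0.006,0],0,0.9],
    [[0,-0.008,0],0,0.9],
    [[0,-0.01,0],0,0.9],
  ],
)

```text
time: 9.5
position: [0.5249, 0.0952, 0.0498]
ee_rot: [[1.0, -0.005, -0.0], [-0.005, -1.0, -0.0], [-0.0, 0.0, -1.0]]
contact_force: [-0.1, -0.6, -0.8]
width: 0.0216
grasp_force: 8.0
```

servo_tool(
  targets=[
    [[0,-0.001,0],0,0.9],
    [[0,-0.002,0],0,0.9],
    [[0,-0.003,0],0,0.9],
    [[0,-0.004,0],0,0.9],
    [[0,-0.004,0],0,0.9],
  ],
)

```text
time: 10.0
position: [0.5244, 0.0994, 0.0497]
ee_rot: [[1.0, -0.004, -0.001], [-0.004, -1.0, -0.0], [-0.001, 0.0, -1.0]]
contact_force: [-0.6, 0.2, -0.8]
width: 0.0218
grasp_force: 8.0
```

servo_tool(
  targets=[
    [[0,-0.001,0],0,0.9],
    [[0,-0.002,0],0,0.9],
    [[0,-0.003,0],0,0.9],
    [[0,-0.003,0],0,0.9],
  ],
)

```text
time: 10.4
position: [0.5243, 0.1015, 0.0498]
ee_rot: [[1.0, -0.005, -0.002], [-0.005, -1.0, -0.001], [-0.002, 0.001, -1.0]]
contact_force: [-3.5, -3.2, 1.5]
width: 0.0218
grasp_force: 8.0
```

servo_tool(
  targets=[
    [[-0.0005,-0.001,0],0,0.9],
    [[-0.0005,-0.002,0],0,0.9],
    [[-0.0005,-0.002,0],0,0.9],
  ],
)

```text
time: 10.7
position: [0.5242, 0.1019, 0.0498]
ee_rot: [[1.0, -0.006, -0.001], [-0.006, -1.0, -0.003], [-0.001, 0.003, -1.0]]
contact_force: [-3.0, -7.6, 2.8]
width: 0.0219
grasp_force: 8.0
```

servo_tool(
  targets=[
    [[-0.0003,-0.001,0],0,0.9],
    [[-0.0003,-0.002,0],0,0.9],
    [[-0.0003,-0.002,0],0,0.9],
  ],
)

```text
time: 11.0
position: [0.5242, 0.1022, 0.05]
ee_rot: [[1.0, -0.007, -0.001], [-0.007, -1.0, -0.005], [-0.001, 0.005, -1.0]]
contact_force: [-1.7, -11.1, 5.0]
width: 0.0219
grasp_force: 8.0
```

servo_tool(
  targets=[
    [[0,-0.001,0],0,0.9],
    [[0,-0.0015,0],0,0.9],
    [[0,-0.0015,0],0,0.9],
  ],
)

```text
time: 11.3
position: [0.5242, 0.1024, 0.0501]
ee_rot: [[1.0, -0.008, -0.001], [-0.008, -1.0, -0.006], [-0.001, 0.006, -1.0]]
contact_force: [-2.4, -14.0, 5.6]
width: 0.0217
grasp_force: 8.0
```

servo_tool(
  targets=[
    [[0,0.002,0],0,0.9],
    [[0,0.0035,0],0,0.9],
    [[0,0.0035,0],0,0.68],
    [[0,0.0035,0],0,0.6],
    [[0,0.0035,0],0,0.5],
  ],
)

```text
time: 11.8
position: [0.5247, 0.1056, 0.0501]
ee_rot: [[1.0, -0.003, 0.001], [-0.003, -1.0, 0.001], [0.001, -0.001, -1.0]]
contact_force: [-0.2, 0.3, -0.2]
width: 0.0427
grasp_force: 0.0
```

servo_tool(
  targets=[
    [[0,0,0],0,0.4],
    [[0,0,0],0,0.4],
  ],
)

```text
time: 12.0
position: [0.5242, 0.105, 0.0499]
ee_rot: [[1.0, -0.004, 0.0], [-0.004, -1.0, 0.0], [0.0, -0.0, -1.0]]
contact_force: [0.4, -0.5, 0.1]
width: 0.055
grasp_force: 0.0
```

```bash
python3 -c "
from h import *
p=manip.get_image('wrist');save(p,'w6.png')
for n in('lid_grip','pointer_grip'):
  for d in manip.landmark_of(p,n): print(n,d['confidence'],d['uv'],atz(p,d['uv'],.054 if n[0]=='l' else .047))
delta([.62,.02,.2])"
```

```text
lid_grip 0.59 [324.9, 262.5] [0.5255864  0.10169567 0.054     ]
pointer_grip 0.75 [501.7, 69.8] [0.61900898 0.01967816 0.047     ]
t 12.15 pos [0.5241 0.1047 0.0498] f [-0.3  0.4 -0.5] w 0.0548 yhead -90.23
shift [ 0.0963  0.0843 -0.1502]
```

View pics/w6.png

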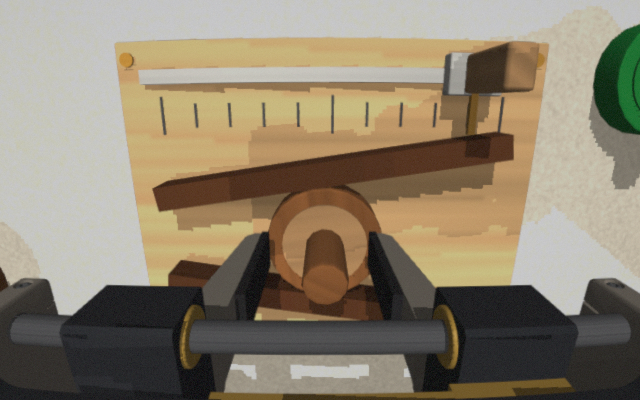

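The lid is wedged between the rails, with its disc at (325,235) touching both, and it's released. The pointer grip is at (500,68). I'll rise and move over it.

servo_tool(
  targets=[
    [[0,0,-0.02],0,0.4],
    [[0,0,-0.05],0,0.4],
    [[0,0,-0.08],0,0.4],
    [[0.03,0.025,-0.09],0,0.4],
    [[0.06,0.053,-0.09],0,0.4],
  ],
)

```text
time: 12.65
position: [0.5858, 0.0524, 0.1427]
ee_rot: [[1.0, -0.001, 0.005], [-0.001, -1.0, 0.001], [0.005, -0.001, -1.0]]
contact_force: [0.7, 0.1, -0.8]
width: 0.055
grasp_force: 0.0
```

servo_tool(
  targets=[
    [[0.02,0.018,0],0,0.4],
    [[0.0345,0.0325,0],0,0.4],
    [[0.0345,0.0325,0],0,0.4],
    [[0.0345,0.0325,0],0,0.4],
  ],
)

```text
time: 13.05
position: [0.6175, 0.019, 0.1394]
ee_rot: [[1.0, -0.005, -0.001], [-0.005, -1.0, 0.0], [-0.001, -0.0, -1.0]]
contact_force: [-0.4, 0.4, 0.6]
width: 0.0552
grasp_force: 0.0
```

```bash
python3 -c "
from h import *
for c in('wrist','top','scene'):
  p=manip.get_image(c)
  for n,z in(('lid_grip',.054),('pointer_grip',.047),('pointer_mark',.054)):
    for d in manip.landmark_of(p,n): print(c,n,round(d['confidence'],2),np.round(d['uv'],1),atz(p,d['uv'],z).round(4))
  if c=='wrist': save(p,'w7.png')
delta([.619,.0196,.046])"
```

```text
wrist lid_grip 0.55 [465.4 199.6] [ 0.6256 -0.0941  0.054 ]
wrist pointer_grip 0.71 [315.6 205.9] [0.6189 0.0212 0.047 ]
top lid_grip 0.96 [324.1 129.5] [ 0.6142 -0.0995  0.054 ]
top lid_grip 0.56 [216.7 173.2] [0.5266 0.1027 0.054 ]
top pointer_grip 0.64 [260.  129.4] [0.615  0.0246 0.047 ]
scene lid_grip 0.98 [416.8 171.1] [0.5253 0.0976 0.054 ]
scene lid_grip 0.88 [265.5 156.5] [ 0.3389 -0.1595  0.054 ]
scene lid_grip 0.6 [352.2 233. ] [ 0.6319 -0.1047  0.054 ]
scene pointer_grip 0.57 [412.3 212.1] [0.6231 0.024  0.047 ]
t 13.65 pos [0.6182 0.0187 0.1399] f [0.  0.3 0. ] w 0.0551 yhead -90.24
shift [ 0.0008 -0.0009  0.0939]
```

View pics/w7.png

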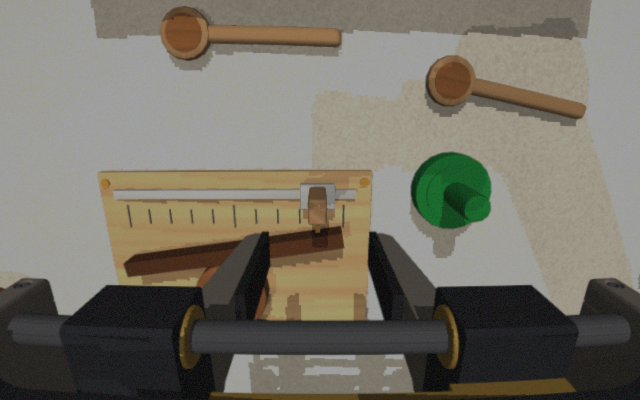

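The pointer grip at (317,205) sits between the fingers. I'll descend and grip it.

servo_tool(
  targets=[
    [[0.001,-0.0012,0.03],0,0.4],
    [[0.001,-0.0012,0.06],0,0.4],
    [[0.001,-0.0012,0.08],0,0.4],
    [[0.001,-0.0012,0.088],0,0.4],
    [[0.001,-0.0012,0.093],0,0.4],
  ],
  grip_force=20,
)

```text
time: 14.15
position: [0.6191, 0.0198, 0.0463]
ee_rot: [[1.0, -0.004, -0.001], [-0.004, -1.0, -0.0], [-0.001, 0.0, -1.0]]
contact_force: [0.4, 0.1, 0.9]
width: 0.055
grasp_force: 0.0
```

servo_tool(
  targets=[
    [[0,0,0],0,0.7],
    [[0,0,0],0,0.95],
    [[0,0,0],0,0.95],
    [[0,0,0],0,0.95],
    [[0,0,0],0,0.95],
  ],
)

```text
time: 14.65
position: [0.6195, 0.0198, 0.0474]
ee_rot: [[1.0, -0.004, 0.001], [-0.004, -1.0, -0.0], [0.001, 0.0, -1.0]]
contact_force: [-0.7, -0.0, -0.0]
width: 0.0172
grasp_force: 0.0
```

servo_tool(
  targets=[
    [[0,0,0],0,0.95],
    [[0,0,0],0,0.95],
    [[0,0,0],0,0.95],
  ],
)

```text
time: 14.95
position: [0.6195, 0.0199, 0.0473]
ee_rot: [[1.0, -0.004, 0.001], [-0.004, -1.0, -0.0], [0.001, 0.0, -1.0]]
contact_force: [-0.6, -0.8, 3.2]
width: 0.0139
grasp_force: 20.0
```

```bash
python3 -c "
from h import *
P=np.mean([ (manip.get_image('wrist'),manip.sense()['position'])[1] for _ in range(6)],0);print(P)
delta([P[0],.1022,P[2]])"
```

```text
[0.61947521 0.01987445 0.04726697]
t 15.25 pos [0.6195 0.0199 0.0473] f [-1.7 -0.3  4.7] w 0.0138 yhead -90.25
shift [-0.0003 -0.0823 -0.    ]
```

servo_tool(
  targets=[
    [[0,-0.008,0],0,0.95],
    [[0,-0.02,0],0,0.95],
    [[0,-0.032,0],0,0.95],
    [[0,-0.044,0],0,0.95],
    [[0,-0.054,0],0,0.95],
  ],
)

```text
time: 15.75
position: [0.6196, 0.0736, 0.0473]
ee_rot: [[1.0, -0.004, 0.0], [-0.004, -1.0, -0.001], [0.0, 0.001, -1.0]]
contact_force: [-1.0, -2.4, 6.8]
width: 0.0141
grasp_force: 20.0
```

servo_tool(
  targets=[
    [[0,-0.01,0],0,0.95],
    [[0,-0.02,0],0,0.95],
    [[0,-0.026,0],0,0.95],
    [[0,-0.0285,0],0,0.95],
    [[0,-0.0285,0],0,0.95],
  ],
)

```text
time: 16.25
position: [0.6196, 0.1029, 0.0472]
ee_rot: [[1.0, -0.004, 0.0], [-0.004, -1.0, 0.0], [0.0, -0.0, -1.0]]
contact_force: [-1.2, -0.0, 5.0]
width: 0.0141
grasp_force: 20.0
```

```bash
python3 -c "
from h import *
w=manip.get_image('wrist')
P=np.mean([ (manip.get_image('wrist'),manip.sense()['position'])[1] for _ in range(6)],0);print(P)
delta([P[0],.1022,P[2]])
for n,z in(('lid_grip',.054),('pointer_grip',.047)):
  for d in manip.landmark_of(w,n): print(n,round(d['confidence'],2),np.round(d['uv'],1),atz(w,d['uv'],z).round(4))
"
```

```text
[0.61967163 0.10290152 0.04727559]
t 16.6 pos [0.6197 0.1029 0.0473] f [-1.4  0.7  5.3] w 0.0137 yhead -90.23
shift [ 0.      0.0007 -0.    ]Traceback (most recent call last):
  File "<string>", line 7, in <module>
    for d in manip.landmark_of(w,n): print(n,round(d['confidence'],2),np.round(d['uv'],1),atz(w,d['uv'],z).round(4))
             ~~~~~~~~~~~~~~~~~^^^^^
ValueError: only the last four pictures can be asked about
```

servo_tool(
  targets=[
    [[0,0.0008,0],0,0.95],
    [[0,0.0008,0],0,0.95],
    [[0,0.0008,0],0,0.95],
  ],
)

```text
time: 16.9
position: [0.6196, 0.1023, 0.0473]
ee_rot: [[1.0, -0.004, 0.0], [-0.004, -1.0, 0.001], [0.0, -0.001, -1.0]]
contact_force: [-2.2, 1.8, 5.6]
width: 0.0135
grasp_force: 20.0
```

servo_tool(
  targets=[
    [[0,0,0],0,0.8],
    [[0,0,0],0,0.6],
    [[0,0,0],0,0.5],
    [[0,0,0],0,0.4],
    [[0,0,0],0,0.4],
  ],
)

```text
time: 17.4
position: [0.6195, 0.1014, 0.0467]
ee_rot: [[1.0, -0.004, -0.0], [-0.004, -1.0, -0.0], [-0.0, 0.0, -1.0]]
contact_force: [0.3, -0.4, -0.9]
width: 0.048
grasp_force: 0.0
```

servo_tool(
  targets=[
    [[0,0,-0.02],0,0.4],
    [[0,0,-0.05],0,0.4],
    [[0,0,-0.08],0,0.4],
    [[0,0,-0.12],0,0.4],
    [[0,0,-0.15],0,0.4],
  ],
)

```text
time: 17.9
position: [0.62, 0.1016, 0.1992]
ee_rot: [[1.0, -0.004, 0.002], [-0.004, -1.0, 0.0], [0.002, -0.0, -1.0]]
contact_force: [0.2, 0.1, 0.3]
width: 0.0554
grasp_force: 0.0
```

servo_tool(
  targets=[
    [[-0.04,0,0],0,0.4],
    [[-0.08,0,0],0,0.4],
    [[-0.1,0,0],0,0.4],
    [[-0.1,0,0],0,0.4],
    [[-0.1,0,0],0,0.4],
  ],
)

```text
time: 18.4
position: [0.5204, 0.102, 0.1974]
ee_rot: [[1.0, -0.004, 0.002], [-0.004, -1.0, 0.0], [0.002, -0.0, -1.0]]
contact_force: [0.0, -0.2, 0.3]
width: 0.0553
grasp_force: 0.0
```

```bash
python3 -c "
from h import *
w=manip.get_image('wrist');save(w,'w8.png')
cv2.imwrite('pics/w8.png',cv2.resize(cv2.imread('pics/w8.png')[80:330,120:520],None,fx=2,fy=2))
for n,z in(('lid_grip',.054),('pointer_grip',.047),('pointer_mark',.054)):
  for d in manip.landmark_of(w,n): print(n,round(d['confidence'],2),np.round(d['uv'],1),atz(w,d['uv'],z).round(4))
delta([.5,.1,.1])
"
```

```text
lid_grip 0.96 [536.3  80.7] [ 0.6213 -0.0918  0.054 ]
lid_grip 0.83 [319.5 185.9] [0.5257 0.1009 0.054 ]
pointer_grip 0.87 [320.5  80.5] [0.6196 0.0997 0.047 ]
t 18.6 pos [0.5206 0.1019 0.1967] f [ 0.9 -0.5  0.2] w 0.055 yhead -90.28
shift [-0.0206  0.002   0.0967]
```

View pics/w8.png

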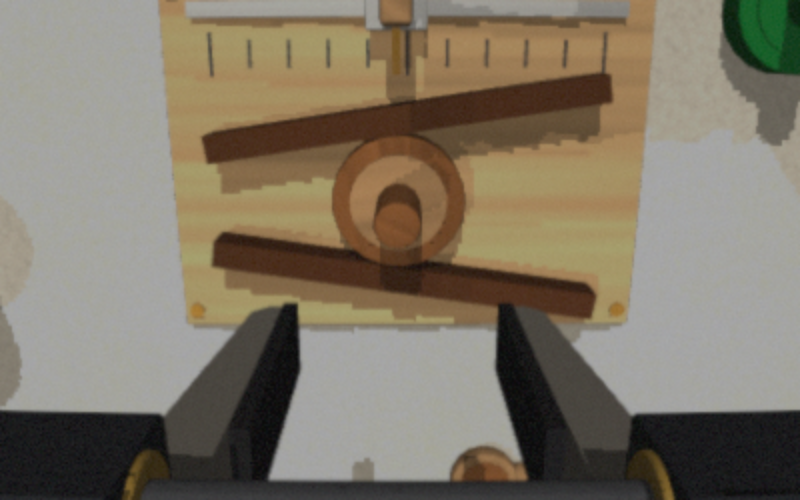

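The lid sits flat and wedged against both rails, with its knob at crop column 398. The needle is at crop column 397, level with the knob to within about 1 mm. The gripper is clear of everything.

```bash
python3 -c "
from bench import manip
print(manip.finish_job())"
```

```text
the job is handed in; nothing more can be done
None
```

The largest lid is wedged flat in the gauge, the pointer's needle is level with its knob to within about 1 mm by camera, and the job is handed in at about 19 s; no verdict came back.

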